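# Snap the spice jar back into its rack clip

## Task

One spice jar has been left standing on the worktop. Stand it upright on the rack's tray in front of the empty clip and let go of it, then push it straight in between the jaws, low enough that it stays upright, until it snaps home against the back of the clip. Leave the other two jars sitting in their clips, and do not knock the pepper shaker or the timer about.

Things in the scene. Friction and masses are not known exactly. Their poses are not given: they have to be found in the camera images.
- jar_c_mid (a point): the spice jar left on the worktop: clear round jar, 41 mm in diameter (radius 20.4 mm), 105 mm tall, with a dark brown screw cap 21 mm high, about 110 g; it starts upright, left of the rack and nearer the robot. The point lies on its axis half-way up, 52.5 mm above its underside; z points up along the axis
- rack: low wooden spice rack, 256 mm wide, fixed to the worktop: a slick white tray (friction about 0.2), its top 12 mm above the worktop, and a back board 108 mm high with three equal spring clips 76 mm apart. Origin at worktop level below the seat of the middle clip; x points to the back board, y to the left, z up. The tray reaches from x = -82 mm to the board at x = +30 mm
- clip_free: the empty clip (left, middle or right: it varies). Origin on the tray's top where a seated jar's axis comes down; x points into the rack, the mouth opens to -x, z up. Two sprung jaws, 66 to 90 mm above the tray, flank the mouth; a jar rests against two ribs behind. Pushed well home, the jar's axis is over the origin
- clip_free_mouth (a point): detent of the empty clip: midway between the rounded inner ends of its jaws, 14 mm in front of the clip's origin, 78 mm above the tray. The gap is 30 mm; flared lips in front widen to 50 mm. Pushed along +x with the fingertips 45 to 70 mm above the tray, the jar meets the jaws with its axis 15 mm before this point, resists with up to about 10 N, and past it is drawn home; pushed higher it tips
- clip_free_jaw_l (a joint): left jaw of the empty clip: rad, 0 = closed, grows as it is spread; about 0.13 while the jar passes, under 0.03 with the jar seated
- clip_free_jaw_r (a joint): right jaw of the empty clip: the same
- clip_a: another clip of the rack, same make, origin and axes; it holds the jar with the dark blue label
- clip_b: the third clip of the rack, same make, origin and axes; it holds the jar with the green label
- jar_a_mid (a point): jar with the dark blue label, the same size as the brown-capped one, seated in clip_a; the point lies on its axis half-way up (52.5 mm)
- jar_b_mid (a point): jar with the green label, 45 mm in diameter, 105 mm tall, seated in clip_b; the point lies on its axis half-way up (52.5 mm)
- mill: pepper shaker with a grey cap, 44 mm in diameter, 90 mm tall, standing on the worktop left of the rack; origin in the centre of its underside. A bystander.
- timer: dial timer with a red top, 67 mm in diameter, 47 mm tall, on the worktop right of the rack; origin in the centre of its underside. A bystander.
Not all that is in view belongs to the job. What is shaped like the part that bears jar_c_mid but purple is not meant. What is shaped like the part that bears jar_b_mid but red is not meant.

How it is judged:
On the way, in this order (a step that is already met when the one before it is completed fails the run):
1. the jar stands upright on the tray in front of the empty clip, let go of (x of jar_c_mid in the frame of clip_free between -0.075 and -0.022 m and y of jar_c_mid in the frame of clip_free between -0.02 and 0.02 m and z of jar_c_mid in the frame of clip_free between 0.048 and 0.057 m and angle between jar_c_mid's own z axis and vertical below 0.12 rad and contact force between the fingers and jar_c below 0.2 N), for 0.1 s.
2. the jar, standing on the tray, spreads both jaws on its way in (value of joint each of clip_free_jaw_l, clip_free_jaw_r above 0.08 rad and x of jar_c_mid in the frame of clip_free below -0.006 m and z of jar_c_mid in the frame of clip_free below 0.06 m).
At the end, for the whole second after the job is handed in: the brown-capped jar stands upright (within 0.08 rad) on the tray in the clip that was empty, its axis within 5 mm of the clip's origin, the jaws closed behind it (each under 0.07 rad), at rest; the other two jars still stand in their clips (within 6 and 8 mm, upright) (horizontal distance between jar_c_mid and clip_free below 0.005 m and z of jar_c_mid in the frame of clip_free between 0.048 and 0.057 m and angle between jar_c_mid's own z axis and vertical below 0.08 rad and value of joint each of clip_free_jaw_l, clip_free_jaw_r below 0.07 rad and linear speed of jar_c below 0.02 m/s and horizontal distance between jar_a_mid and clip_a below 0.006 m and angle between each of jar_a_mid, jar_b_mid's own z axis and vertical below 0.1 rad and horizontal distance between jar_b_mid and clip_b below 0.008 m); the robot touches nothing.
It fails at once if the jar is knocked over (angle between jar_c_mid's own z axis and vertical above 0.8 rad).
It fails at once if one of the other two jars is pulled out of its clip (distance of any of jar_a_mid, jar_b_mid from where it was at the start of the episode above 0.02 m).
It fails at once if the pepper shaker or the timer is knocked about (moved over 40 mm) (distance of any of mill, timer from where it was at the start of the episode above 0.04 m).
It also fails if it takes over 51 s, if anything falls off the work surface, if the arm or the gripper's body presses on something with over 40 N, if the wrist force passes 120 N, or if a joint passes its speed limit or range.

## Robot

A 7-joint arm with a two-finger parallel gripper is mounted at the origin on a cart in front of the work surface, level with it; the furniture and walls round the work are solid. World frame = base frame: x ahead of the robot, y to its left, z up, the work surface at z = 0. Lengths are in m, angles in rad, forces in N, time in s.
With the tool pointing down it reaches from about 0.425 to 0.875 m from the base axis. Payload 4.7 kg.
Tool frame: the origin (TCP) lies at the very end of the fingers, on their centre line; the grasp point (between the pads) lies 19 mm behind it; z points along the fingers, y is the line along which they close (so a half turn about z gives the same grasp; the last joint's range is limited). The gripper opens to 87 mm and grips with 3 to 60 N. Pads are 19 mm wide; open, the fingers measure 117 mm over their backs; the gripper's body (75 mm by 190 mm) begins 51 mm behind the grasp point.
Start: joints at [-1.197, 0.321, -0.07, 1.45, 0.023, 1.371, -0.057], TCP at [0.229, 0.608, 0.223] pointing down, gripper open.
Joint ranges: [-2.86, 2.86], [-0.3, 2.09], [-1.38, 1.24], [0.06, 2.45], [-1.56, 4.7], [0.09, 2.05], [-2.69, 2.69]. Speed limits (rad/s): [2.57, 2.57, 3.14, 3.14, 3.14, 3.14, 3.14].

## Interface

Orientations are given as a rotation vector (axis times angle).
In Python, from bench import ctrl gives the robot as it stands.
- The arm moves only by the tool jog_arm, never from a script. Its argument "commands" is a list of rows, each a list of 7 numbers: the opening, from 0 (shut) to 1 (fully open), then the shift along the world's x, y, z scaled (see below), then the turn, a rotation vector about the world's x, y, z scaled (see below). A call has exactly 5 rows; each row is the pose to reach, as a shift and turn from the pose commanded when the call began; what a row does not reach only later rows make up. The controller multiplies each number of a shift by 0.5 m and each number of a turn by 30 degrees. A row lasts 1/12 s, in which the tool goes at most 41.7 mm and 7.16 degrees, less where a joint would pass 70% of its speed; a pose out of reach is approached as far as the arm can. A call with a number of a shift or a turn outside -1 to 1 is refused whole. A call with a gripper value outside its range is refused whole. The fingers move at their own pace and stop on an object; "grip_force" is the grip in N (left out, the last holds). Time passes only in rows, so rows that repeat a pose let the fingers close, or fill a call up. It gives the time, the measured TCP pose, the force, the opening and the grip force at its end, in the units of the state.
- ctrl.get_state(): the state, without advancing time (a new reading comes with each control period).
- ctrl.get_image(name): name is "side" or "top" or "wrist"; returns a dict with "frame" (384x512x3 uint8, red, green, blue), "vfov" (degrees; the focal length in pixels is half the picture's height over the tangent of half this angle, whatever the lens; pixels are square), "cx", "cy" (the principal point, pixels), "camera_from_world" (4x4, takes a point from world to camera coordinates); the wrist camera has in their place "mount" (4x4, takes a point from camera to tool coordinates, whose origin is the TCP and whose axes are the flange's). Camera axes: x right, y down, z forward; pixel columns grow to the right and rows downward; lengths in m; the calibration is good to about 2 mm. A picture is of the moment at which its call begins: read the wrist's pose just before it. There is no depth.
- ctrl.close_job(): hands the job in; it is judged then, once.
The state is a dict: "time": time; "joint_positions": joint angles; "qd": joint speeds; "joint_torque": joint torques, N m; "position": TCP position; "tool_rot": TCP orientation; "ft_force": force on the tool from outside, world axes, zero at the start; "torque": the same for the moment, N m; "grip_width": opening from 0.0 (shut) to 1.0 (fully open); "grip_force": force on a finger pad.
Only numpy, scipy, OpenCV 4.12 (cv2) and the standard library are available. Lean on these libraries where they do the work, as an engineer would, in place of code of your own. Each camera call takes 0.05 s, during which the arm holds its last target. There are 200 camera calls.

## Working session

There is one attempt and no reset: what is moved stays moved. The work goes in short steps, Python scripts to look and compute and a tool call to move; the robot and the scene stay as the last step left them, time stands still between calls to the robot, and variables do not carry over. Pictures are saved under pics/ and viewed, at most 10 in all, crops included, and the job is handed in when it is done.

Besides the shell and the picture viewer there is one more tool, called after "Request:" by a JSON object that holds its "method" and its "body". jog_arm: Moves the arm, as the interface text tells. Shifts and turns lie within -1 to 1; 1 stands for 0.5 m of shift or 30 degrees of turn. Its arguments: {"type":"object","properties":{"commands":{"type":"array","items":{"type":"array","items":{"type":"number","minimum":-1,"maximum":1}}},"grip_force":{"type":"number"}},"required":["commands"]}

```bash
mkdir -p pics; cat > h.py <<'E'
import numpy as np, cv2, pickle
from scipy.spatial.transform import Rotation as R
from bench import ctrl
def grab(n):
    s=ctrl.get_state(); im=ctrl.get_image(n); f=im["frame"]
    if n=="wrist":
        T=np.eye(4);T[:3,:3]=R.from_rotvec(s["tool_rot"]).as_matrix();T[:3,3]=s["position"]
        im["W"]=T@np.array(im["mount"])
    else: im["W"]=np.linalg.inv(np.array(im["camera_from_world"]))
    im["f"]=f.shape[0]/2/np.tan(np.radians(im["vfov"])/2)
    return im
def ray(im,u,v):
    d=im["W"][:3,:3]@np.array([(u-im["cx"])/im["f"],(v-im["cy"])/im["f"],1]); return im["W"][:3,3],d
def onz(im,u,v,z):
    o,d=ray(im,u,v); return o+d*(z-o[2])/d[2]
def proj(im,p):
    c=np.linalg.inv(im["W"])@np.append(p,1); return im["f"]*c[:2]/c[2]+[im["cx"],im["cy"]]
def tri(a,uva,b,uvb):
    o1,d1=ray(a,*uva);o2,d2=ray(b,*uvb)
    t=np.linalg.lstsq(np.c_[d1,-d2],o2-o1,rcond=None)[0]
    p,q=o1+t[0]*d1,o2+t[1]*d2
    return (p+q)/2,np.linalg.norm(p-q)
def save(n,f): cv2.imwrite("pics/"+n,cv2.cvtColor(np.ascontiguousarray(f),cv2.COLOR_RGB2BGR))
E
python3 - <<'E'
from h import *
ims={n:grab(n) for n in("side","top")}
pickle.dump(ims,open("i0.pkl","wb"))
for n in ims: save(n+"0.png",ims[n]["frame"]); print(n,ims[n]["W"].round(3).tolist(),ims[n]["f"],ims[n]["cx"],ims[n]["cy"],[k for k in ims[n]])
print(ctrl.get_state())
E
```

```text
side [[-1.0, -0.021, 0.005, 0.51], [-0.016, 0.572, -0.82, 0.988], [0.014, -0.82, -0.572, 0.8], [0.0, 0.0, 0.0, 1.0]] 431.7438442743637 255.76596783044428 192.87642821275628 ['frame', 'vfov', 'cx', 'cy', 'camera_from_world', 'W', 'f']
top [[-0.004, -0.995, 0.103, 0.461], [-1.0, 0.001, -0.031, -0.009], [0.031, -0.103, -0.994, 0.935], [0.0, 0.0, 0.0, 1.0]] 366.9900959161407 257.9488575666631 196.2772832650197 ['frame', 'vfov', 'cx', 'cy', 'camera_from_world', 'W', 'f']
{'time': 0.1, 'joint_positions': array([-1.19685244,  0.32177196, -0.07007983,  1.45156411,  0.02257745,
        1.37078525, -0.05694515]), 'qd': array([ 0.00139079, -0.00093869, -0.00037796, -0.00245398,  0.00024592,
       -0.00061697, -0.00042722]), 'joint_torque': array([ 1.75312307e-04, -4.92570949e+01, -4.05628402e-01, -3.13396418e+01,
       -6.39804220e-02,  3.95458750e-02,  4.51779124e-05]), 'position': array([0.22874876, 0.60788802, 0.22155026]), 'tool_rot': array([-5.62193978e-01, -3.09063503e+00,  2.71013711e-03]), 'ft_force': array([ 0.1840644 ,  0.91043571, -0.0807307 ]), 'torque': array([-0.04262289, -0.01634048, -0.02221354]), 'grip_force': 0.0, 'grip_width': 0.9989447812948167}
```

View pics/side0.png

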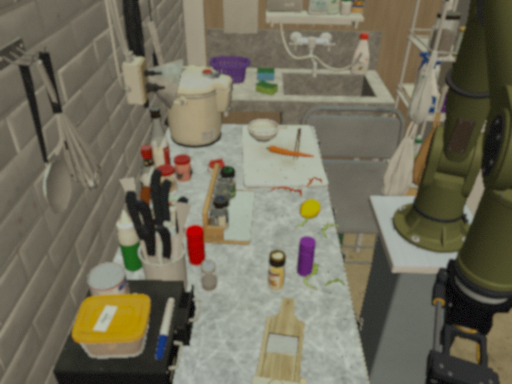

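View pics/top0.png

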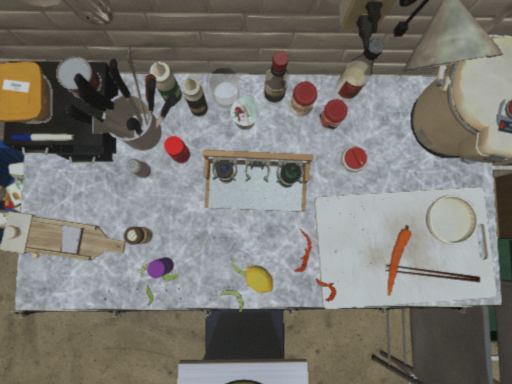

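Top view: the cream jar with the dark brown cap is at (134,235). The purple cylinder at (157,268) is the decoy of the same shape, and the red one at (176,149) is the other decoy. The shaker is at (137,167) and the timer at (355,158). The rack spans columns 205–311, with the blue jar left (226,170), the green jar right (290,173) and the middle clip empty. The jar meant is the brown-capped one, which the crop should confirm.

```bash
python3 - <<'E'
from h import *
ims=pickle.load(open("i0.pkl","rb"))
a=cv2.resize(ims["top"]["frame"][140:285,115:315],None,fx=4,fy=4,interpolation=cv2.INTER_CUBIC)
b=cv2.resize(ims["side"]["frame"][150:300,180:330],None,fx=4,fy=4,interpolation=cv2.INTER_CUBIC)
save("ct.png",a);save("cs.png",b)
E
```

```text
(no output)
```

View pics/ct.png

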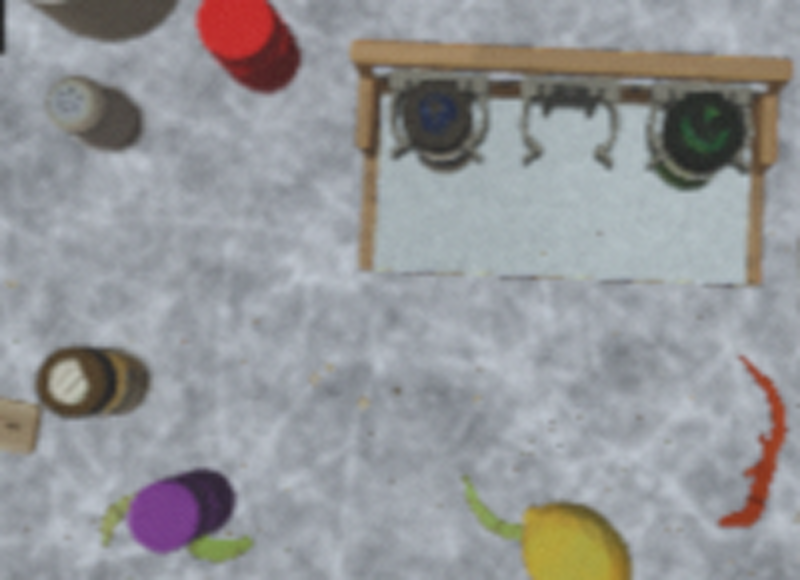

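View pics/cs.png

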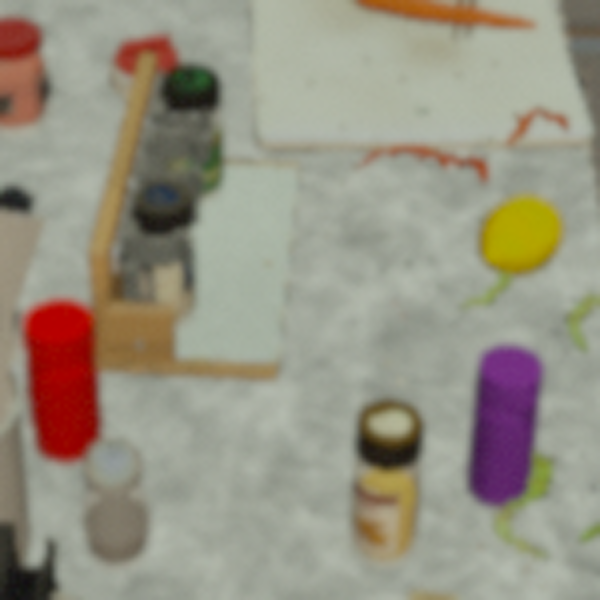

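The crops confirm it: the brown cap with a white sticker on a cream body, its lid disc at top crop (73,381) and side crop (390,422). The empty clip is in the middle, with its jaw tips near (530,155) and (605,160) in the top crop.

```bash
cat > m.py <<'E'
from h import *
ims=pickle.load(open("i0.pkl","rb")); t,s=ims["top"],ims["side"]
T=lambda u,v:((u+.5)/4-.5+115,(v+.5)/4-.5+140)
S=lambda u,v:((u+.5)/4-.5+180,(v+.5)/4-.5+150)
P=lambda n,x:print(n,np.round(x,4))
print("jar cap",tri(t,T(73,381),s,S(390,421)))
print("jarA cap",tri(t,T(437,113),s,S(163,196)))
print("jarB cap",tri(t,T(703,129),s,S(192,81)))
for n,u in dict(jar=(73,381),A=(437,113),B=(703,129),mill=(75,102)).items(): P(n,onz(t,*T(*u),.105 if n=="jar" else .09 if n=="mill" else .117))
print("tray front-left corner",tri(t,T(362,270),s,S(278,375)))
print("tray fl/fr top", onz(t,*T(373,270),.012),onz(t,*T(750,284),.012))
a,b=onz(t,*T(353,64),.108),onz(t,*T(790,82),.108);P("board",[a,b]); P("yaw",np.degrees(np.arctan2((a-b)[0],(a-b)[1]))) 
for n,u in dict(l=(531,157),r=(605,162)).items():P(n,onz(t,*T(*u),.102))
P("purple",onz(t,*T(166,514),.105)); P("lemon",onz(t,*T(575,545),.04))
E
python3 m.py
```

```text
jar cap (array([0.46157623, 0.24397692, 0.10614742]), np.float64(0.001730630337144506))
jarA cap (array([0.61045888, 0.04218739, 0.11885695]), np.float64(0.0016377553897534054))
jarB cap (array([ 0.60157991, -0.1078722 ,  0.11720024]), np.float64(0.001228302111343306))
jar [0.4607 0.2444 0.105 ]
A [0.61   0.0423 0.117 ]
B [ 0.601  -0.1079  0.117 ]
mill [0.6211 0.2527 0.09  ]
tray front-left corner (array([0.53048879, 0.09566769, 0.0082234 ]), np.float64(0.0020210736834777032))
tray fl/fr top [0.52918267 0.08839578 0.012     ] [ 0.51983287 -0.14909122  0.012     ]
board [[ 0.6399  0.0908  0.108 ]
 [ 0.6299 -0.1595  0.108 ]]
yaw 2.2706
l [ 0.5872 -0.0106  0.102 ]
r [ 0.5843 -0.053   0.102 ]
purple [0.3874 0.1913 0.105 ]
lemon [ 0.3616 -0.0368  0.04  ]
```

Jar at (0.461, 0.244), cap top at z≈0.105 by triangulation. The free middle clip seat is at about (0.6065, -0.033), with yaw about -2.3°. I'll move above the jar, with the closing line turned to the rack's y.

Request:
{"method": "jog_arm", "body": {"commands": [[1, 0.03, -0.05, 0, 0, 0, 0.04], [1, 0.06, -0.1, 0, 0, 0, 0.08], [1, 0.095, -0.15, 0, 0, 0, 0.12], [1, 0.125, -0.2, 0, 0, 0, 0.16], [1, 0.155, -0.245, 0, 0, 0, 0.2]]}}

```text
time: 0.52
position: [0.3071, 0.4839, 0.2221]
tool_rot: [-0.399, -3.116, 0.002]
ft_force: [0.8, -0.2, -0.5]
grip_width: 0.998
grip_force: 0.0
```

Request:
{"method": "jog_arm", "body": {"commands": [[1, 0.03, -0.05, 0, 0, 0, 0.04], [1, 0.06, -0.1, 0, 0, 0, 0.08], [1, 0.095, -0.15, 0, 0, 0, 0.12], [1, 0.125, -0.2, 0, 0, 0, 0.16], [1, 0.155, -0.245, 0, 0, 0, 0.2]]}}

```text
time: 0.93
position: [0.3845, 0.3613, 0.2222]
tool_rot: [-0.235, -3.132, 0.001]
ft_force: [0.2, 0.4, -0.3]
grip_width: 0.999
grip_force: 0.0
```

Request:
{"method": "jog_arm", "body": {"commands": [[1, 0.03, -0.05, 0, 0, 0, 0.05], [1, 0.06, -0.1, 0, 0, 0, 0.1], [1, 0.095, -0.15, 0, 0, 0, 0.15], [1, 0.125, -0.2, 0, 0, 0, 0.2], [1, 0.154, -0.238, 0, 0, 0, 0.21]]}}

```text
time: 1.35
position: [0.4616, 0.2417, 0.2223]
tool_rot: [-0.065, -3.141, 0.001]
ft_force: [0.8, 0.0, 0.6]
grip_width: 1.0
grip_force: 0.0
```

```bash
python3 - <<'E'
from h import *
w=grab("wrist"); pickle.dump(w,open("w1.pkl","wb")); s=ctrl.get_state()
print(s["time"],s["position"],s["tool_rot"],R.from_rotvec(s["tool_rot"]).as_matrix()[:,1],s["ft_force"])
f=w["frame"].copy()
for z in(.105,0): cv2.circle(f,tuple(int(x) for x in proj(w,[.461,.244,z])),3,(255,0,0),-1)
save("w1.png",f)
E
```

```text
1.4 [0.46497392 0.23696307 0.22243345] [ 0.07516589  3.13855993 -0.00505107] [ 0.04787412  0.99884836 -0.00316589] [ 2.88513869 -3.36143528 -0.28918359]
```

View pics/w1.png

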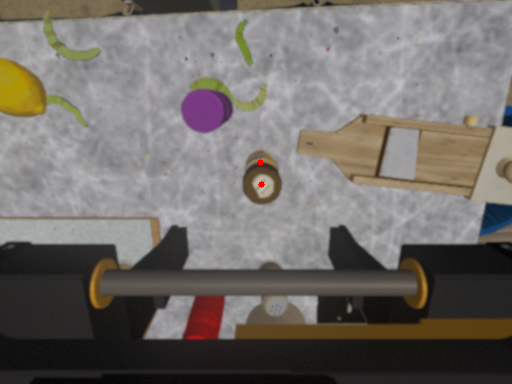

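The wrist view puts my projected jar axis right on the brown cap at (261,184). Settle, then descend.

Request:
{"method": "jog_arm", "body": {"commands": [[1, 0, 0, 0, 0, 0, 0], [1, 0, 0, 0, 0, 0, 0], [1, 0, 0, -0.05, 0, 0, 0], [1, 0, 0, -0.1, 0, 0, 0], [1, 0, 0, -0.15, 0, 0, 0]]}}

```text
time: 1.82
position: [0.4601, 0.2462, 0.1469]
tool_rot: [0.059, 3.141, 0.002]
ft_force: [-0.7, 1.0, -0.3]
grip_width: 0.997
grip_force: 0.0
```

Request:
{"method": "jog_arm", "body": {"commands": [[1, 0, 0, -0.05, 0, 0, 0], [1, 0, 0, -0.1, 0, 0, 0], [1, 0, 0, -0.14, 0, 0, 0], [1, 0, 0, -0.17, 0, 0, 0], [1, 0, 0, -0.18, 0, 0, 0]]}}

```text
time: 2.23
position: [0.458, 0.245, 0.0547]
tool_rot: [-0.059, -3.137, 0.004]
ft_force: [-0.8, 1.0, 0.4]
grip_width: 1.004
grip_force: 0.0
```

Request:
{"method": "jog_arm", "body": {"commands": [[0.6, 0, 0, 0, 0, 0, 0], [0.55, 0, 0, 0, 0, 0, 0], [0.5, 0, 0, 0, 0, 0, 0], [0.4, 0, 0, 0, 0, 0, 0], [0.4, 0, 0, 0, 0, 0, 0]], "grip_force": 12}}

```text
time: 2.65
position: [0.4615, 0.2449, 0.0586]
tool_rot: [0.063, 3.139, 0.002]
ft_force: [1.1, -0.1, -0.4]
grip_width: 0.708
grip_force: 0.0
```

Request:
{"method": "jog_arm", "body": {"commands": [[0.3, 0, 0, 0, 0, 0, 0], [0.3, 0, 0, 0, 0, 0, 0], [0.3, 0, 0, 0, 0, 0, 0], [0.3, 0, 0, 0, 0, 0, 0], [0.3, 0, 0, 0, 0, 0, 0]]}}

```text
time: 3.07
position: [0.461, 0.2445, 0.0578]
tool_rot: [0.064, 3.141, 0.0]
ft_force: [-0.1, -0.1, 0.1]
grip_width: 0.467
grip_force: 12.0
```

Gripped (41 mm). Lift, then carry to 50 mm in front of the clip seat: (0.5565, -0.031).

Request:
{"method": "jog_arm", "body": {"commands": [[0.3, 0, 0, 0.03, 0, 0, 0], [0.3, 0, 0, 0.08, 0, 0, 0], [0.3, 0, 0, 0.13, 0, 0, 0], [0.3, 0, 0, 0.18, 0, 0, 0], [0.3, 0, 0, 0.24, 0, 0, 0]], "grip_force": 15}}

```text
time: 3.48
position: [0.4599, 0.2437, 0.1775]
tool_rot: [-0.063, -3.139, 0.002]
ft_force: [0.5, 0.0, -1.4]
grip_width: 0.464
grip_force: 15.0
```

Request:
{"method": "jog_arm", "body": {"commands": [[0.3, 0.015, -0.04, 0, 0, 0, 0], [0.3, 0.035, -0.1, 0, 0, 0, 0], [0.3, 0.055, -0.16, 0, 0, 0, 0], [0.3, 0.075, -0.22, 0, 0, 0, 0], [0.3, 0.095, -0.28, 0, 0, 0, 0]]}}

```text
time: 3.9
position: [0.5084, 0.1029, 0.1774]
tool_rot: [-0.063, -3.141, -0.0]
ft_force: [0.4, 0.3, -1.8]
grip_width: 0.465
grip_force: 15.0
```

Request:
{"method": "jog_arm", "body": {"commands": [[0.3, 0.02, -0.06, 0, 0, 0, 0], [0.3, 0.04, -0.12, 0, 0, 0, 0], [0.3, 0.06, -0.18, 0, 0, 0, 0], [0.3, 0.08, -0.23, 0, 0, 0, 0], [0.3, 0.096, -0.27, 0, 0, 0, 0]]}}

```text
time: 4.32
position: [0.5565, -0.0336, 0.1774]
tool_rot: [-0.067, -3.141, 0.001]
ft_force: [-0.3, -0.1, -0.2]
grip_width: 0.463
grip_force: 15.0
```

Request:
{"method": "jog_arm", "body": {"commands": [[0.3, 0, 0, 0, 0, 0, 0], [0.3, 0, 0, 0, 0, 0, 0], [0.3, 0, 0, -0.03, 0, 0, 0], [0.3, 0, 0, -0.06, 0, 0, 0], [0.3, 0, 0, -0.09, 0, 0, 0]]}}

```text
time: 4.73
position: [0.5561, -0.0287, 0.132]
tool_rot: [-0.06, -3.141, -0.002]
ft_force: [-0.3, 0.5, -0.5]
grip_width: 0.466
grip_force: 15.0
```

Request:
{"method": "jog_arm", "body": {"commands": [[0.3, 0, 0, -0.02, 0, 0, 0], [0.3, 0, 0, -0.04, 0, 0, 0], [0.3, 0, 0, -0.06, 0, 0, 0], [0.3, 0, 0, -0.06, 0, 0, 0], [0.3, 0, 0, -0.06, 0, 0, 0]]}}

```text
time: 5.15
position: [0.5561, -0.0304, 0.1022]
tool_rot: [-0.063, -3.14, 0.0]
ft_force: [0.5, -0.5, -1.8]
grip_width: 0.466
grip_force: 15.0
```

```bash
python3 - <<'E'
from h import *
t=grab("top");s=grab("side");w=grab("wrist");st=ctrl.get_state();print(st["time"],st["position"],st["tool_rot"])
pickle.dump((t,s,w),open("i1.pkl","wb"))
a=cv2.resize(t["frame"][140:240,195:325],None,fx=3,fy=3,interpolation=cv2.INTER_CUBIC)
b=cv2.resize(s["frame"][120:270,190:290],None,fx=3,fy=3,interpolation=cv2.INTER_CUBIC)
o=np.zeros((450,690,3),np.uint8);o[:300,:390]=a;o[:450,390:]=b
save("p1.png",o)
E
```

```text
5.3 [ 0.55704806 -0.03060757  0.10341662] [6.34503689e-02 3.13942465e+00 4.38900012e-04]
```

View pics/p1.png

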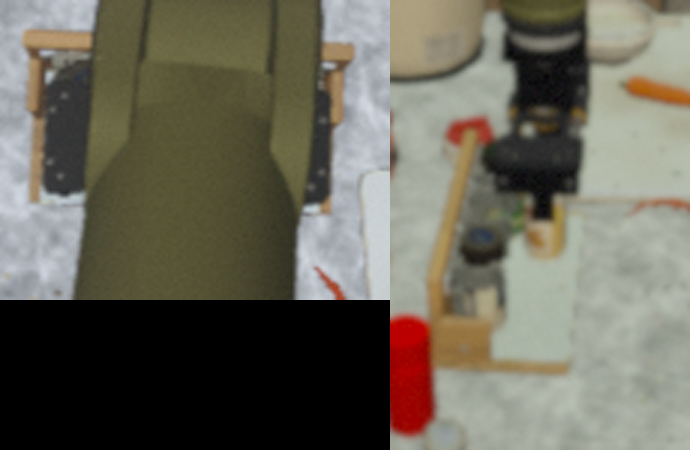

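The jar hangs above the tray, in front of the middle clip. Its underside is at about 0.0455, so it has 33 mm to go.

Request:
{"method": "jog_arm", "body": {"commands": [[0.3, 0, 0, -0.02, 0, 0, 0], [0.3, 0, 0, -0.04, 0, 0, 0], [0.3, 0, 0, -0.055, 0, 0, 0], [0.3, 0, 0, -0.062, 0, 0, 0], [0.3, 0, 0, -0.062, 0, 0, 0]], "grip_force": 10}}

```text
time: 5.72
position: [0.5556, -0.0304, 0.0703]
tool_rot: [-0.063, -3.139, 0.0]
ft_force: [-0.7, -0.2, 0.4]
grip_width: 0.467
grip_force: 10.0
```

Request:
{"method": "jog_arm", "body": {"commands": [[0.3, 0, 0, -0.001, 0, 0, 0], [0.3, 0, 0, -0.002, 0, 0, 0], [0.3, 0, 0, -0.003, 0, 0, 0], [0.3, 0, 0, -0.004, 0, 0, 0], [0.3, 0, 0, -0.004, 0, 0, 0]]}}

```text
time: 6.13
position: [0.5564, -0.0307, 0.0697]
tool_rot: [0.064, 3.141, 0.0]
ft_force: [-0.6, -0.1, -0.3]
grip_width: 0.465
grip_force: 10.0
```

Request:
{"method": "jog_arm", "body": {"commands": [[0.3, 0, 0, -0.001, 0, 0, 0], [0.3, 0, 0, -0.001, 0, 0, 0], [0.47, 0, 0, -0.001, 0, 0, 0], [0.5, 0, 0, -0.001, 0, 0, 0], [0.53, 0, 0, -0.001, 0, 0, 0]], "grip_force": 4}}

```text
time: 6.55
position: [0.5565, -0.0307, 0.0691]
tool_rot: [0.063, 3.141, 0.0]
ft_force: [-0.2, -0.5, -0.5]
grip_width: 0.509
grip_force: 0.0
```

Request:
{"method": "jog_arm", "body": {"commands": [[0.56, 0, 0, 0, 0, 0, 0], [0.6, 0, 0, 0, 0, 0, 0], [0.65, 0, 0, 0, 0, 0, 0], [0.7, 0, 0, 0, 0, 0, 0], [0.7, 0, 0, 0, 0, 0, 0]]}}

```text
time: 6.97
position: [0.5564, -0.0306, 0.0691]
tool_rot: [0.064, 3.141, 0.0]
ft_force: [0.5, -0.4, -0.2]
grip_width: 0.682
grip_force: 0.0
```

Request:
{"method": "jog_arm", "body": {"commands": [[0.75, 0, 0, 0.02, 0, 0, 0], [0.75, 0, 0, 0.05, 0, 0, 0], [0.75, 0, 0, 0.09, 0, 0, 0], [0.75, 0, 0, 0.14, 0, 0, 0], [0.75, 0, 0, 0.19, 0, 0, 0]]}}

```text
time: 7.38
position: [0.5561, -0.0308, 0.1656]
tool_rot: [-0.064, -3.141, 0.0]
ft_force: [1.1, -0.4, -0.3]
grip_width: 0.751
grip_force: 0.0
```

Request:
{"method": "jog_arm", "body": {"commands": [[0.6, -0.04, 0, 0, 0, 0, 0], [0.4, -0.1, 0, 0, 0, 0, 0], [0.2, -0.16, 0, 0, 0, 0, 0], [0, -0.19, 0, 0, 0, 0, 0], [0, -0.2, 0, 0, 0, 0, 0]]}}

```text
time: 7.8
position: [0.4543, -0.0307, 0.1647]
tool_rot: [0.064, 3.141, 0.002]
ft_force: [-0.6, 0.1, -0.4]
grip_width: 0.459
grip_force: 0.0
```

```bash
python3 - <<'E'
from h import *
t=grab("top");s=grab("side");w=grab("wrist");st=ctrl.get_state();print(st["time"],st["position"],st["tool_rot"],st["grip_width"])
pickle.dump((t,s,w),open("i2.pkl","wb"))
a=cv2.resize(t["frame"][140:240,195:325],None,fx=3,fy=3,interpolation=cv2.INTER_CUBIC)
b=cv2.resize(s["frame"][150:270,190:290],None,fx=4,fy=4,interpolation=cv2.INTER_CUBIC)
o=np.zeros((600,790,3),np.uint8);o[:300,:390]=a;o[:480,390:]=b
o[300:570,:360]=cv2.resize(w["frame"],(360,270))
save("p2.png",o)
E
```

```text
7.95 [ 0.45728459 -0.03055146  0.16495024] [6.33544416e-02 3.13872483e+00 1.03854910e-03] 0.3194708952663704
```

View pics/p2.png

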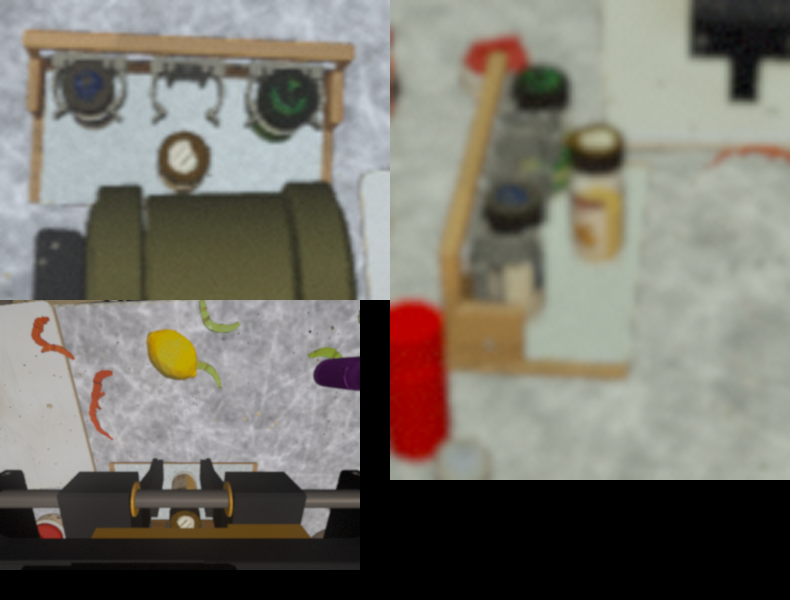

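The jar stands upright and free on the tray, its cap at top crop (184,159), in line with the middle clip. I'll refine the numbers.

```bash
python3 - <<'E'
from h import *
t,s,w=pickle.load(open("i2.pkl","rb"))
T=lambda u,v:((u+.5)/3-.5+195,(v+.5)/3-.5+140)
S=lambda u,v:((u-390+.5)/4-.5+190,(v+.5)/4-.5+150)
J,e=tri(t,T(184,157),s,S(597,138)); print(J,e,onz(t,*T(184,157),.117))
A=onz(t,*T(88,83),.117);B=onz(t,*T(288,97),.117)
ax=np.array([np.cos(np.radians(-2.3)),np.sin(np.radians(-2.3))]);l=np.array([-ax[1],ax[0]])
print(A,B)
B[:2]+=ax*.002
C=(A+B)[:2]/2; d=onz(t,*T(184,157),.117)[:2]-C
print("C",C,"jar in clip",d@ax,d@l)
E
```

```text
[ 0.55633475 -0.02986814  0.11913475] 0.002735068641712241 [ 0.55520505 -0.02987788  0.117     ]
[0.61120258 0.04203797 0.117     ] [ 0.60070559 -0.10852731  0.117     ]
C [ 0.60695328 -0.0332848 ] jar in clip -0.05184326530765625 0.0013274274111842342
```

Request:
{"method": "jog_arm", "body": {"commands": [[0, 0, 0, 0, 0, 0, -0.2], [0, 0, 0, 0, 0, 0, -0.4], [0, 0, 0, 0, 0, 0, -0.6], [0, 0, 0, 0, 0, 0, -0.8], [0, 0, 0, 0, 0, 0, -1]], "grip_force": 60}}

```text
time: 8.37
position: [0.4578, -0.0307, 0.1643]
tool_rot: [0.882, 3.014, -0.001]
ft_force: [0.5, -0.2, -1.0]
grip_width: 0.018
grip_force: 0.0
```

Request:
{"method": "jog_arm", "body": {"commands": [[0, 0, 0, 0, 0, 0, -0.2], [0, 0, 0, 0, 0, 0, -0.4], [0, 0, 0, 0, 0, 0, -0.6], [0, 0, 0, 0, 0, 0, -0.8], [0, 0, 0, 0, 0, 0, -1]]}}

```text
time: 8.78
position: [0.4578, -0.0308, 0.1642]
tool_rot: [1.632, 2.683, -0.001]
ft_force: [-0.2, -0.2, 0.1]
grip_width: 0.007
grip_force: 0.0
```

Request:
{"method": "jog_arm", "body": {"commands": [[0, 0, 0, 0, 0, 0, -0.2], [0, 0, 0, 0, 0, 0, -0.4], [0, 0, 0, 0, 0, 0, -0.6], [0, 0, 0, 0, 0, 0, -0.8], [0, 0, 0, 0, 0, 0, -1]]}}

```text
time: 9.2
position: [0.4578, -0.0307, 0.1642]
tool_rot: [2.271, 2.169, -0.0]
ft_force: [0.2, 0.1, 0.1]
grip_width: 0.005
grip_force: 0.0
```

Request:
{"method": "jog_arm", "body": {"commands": [[0, 0.02, 0.001, -0.04, 0, 0, 0], [0, 0.04, 0.003, -0.09, 0, 0, 0], [0, 0.06, 0.004, -0.14, 0, 0, 0], [0, 0.064, 0.004, -0.18, 0, 0, 0], [0, 0.064, 0.004, -0.204, 0, 0, 0]]}}

```text
time: 9.62
position: [0.4891, -0.0289, 0.0597]
tool_rot: [-2.265, -2.176, 0.004]
ft_force: [-0.8, -1.1, 0.6]
grip_width: 0.0
grip_force: 0.0
```

Request:
{"method": "jog_arm", "body": {"commands": [[0, 0, 0, 0, 0, 0, 0], [0, 0.01, 0, 0, 0, 0, 0], [0, 0.02, -0.001, 0, 0, 0, 0], [0, 0.03, -0.001, 0, 0, 0, 0], [0, 0.04, -0.002, 0, 0, 0, 0]]}}

```text
time: 10.03
position: [0.5103, -0.0295, 0.0633]
tool_rot: [2.264, 2.175, 0.003]
ft_force: [-0.4, 0.4, 0.4]
grip_width: 0.004
grip_force: 0.0
```

```bash
python3 - <<'E'
from h import *
s=grab("side");t=grab("top");st=ctrl.get_state();print(st["time"],st["position"],st["tool_rot"],st["ft_force"])
b=cv2.resize(s["frame"][150:270,190:290],None,fx=4,fy=4,interpolation=cv2.INTER_CUBIC)
a=cv2.resize(t["frame"][140:240,195:325],None,fx=3,fy=3,interpolation=cv2.INTER_CUBIC)
o=np.zeros((480,790,3),np.uint8);o[:300,:390]=a;o[:480,390:]=b
save("p3.png",o)
E
```

```text
10.1333 [ 0.51009262 -0.02966937  0.06302403] [2.26451039 2.17497481 0.0025059 ] [ 1.11052511 -0.22094623 -0.47116873]
```

View pics/p3.png

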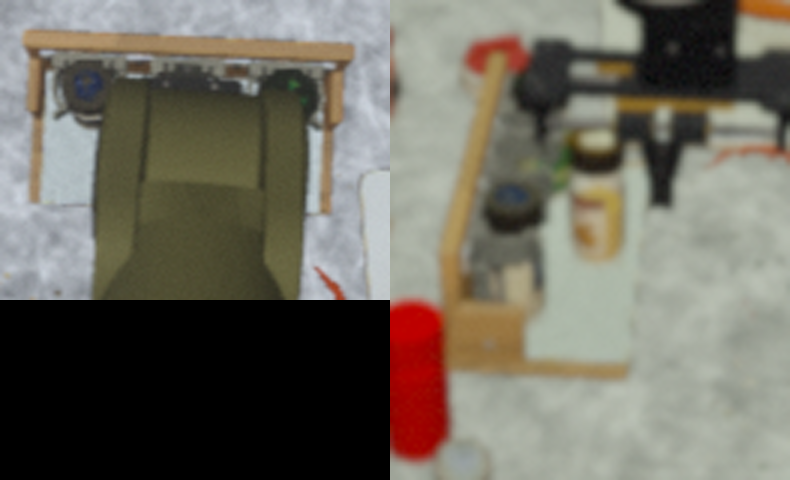

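The finger shape matters here. With the closing line along x, the knuckles jut forward near cap height and would push the jar too high. The other orientation has straight, flat finger sides, and the closed pair is only about 16 mm wide at the tip. So I'll back off, turn 90° back, and tilt the tool about 5° so that the tips lead.

Request:
{"method": "jog_arm", "body": {"commands": [[0, -0.03, 0.001, 0.02, 0, 0, 0], [0, -0.06, 0.002, 0.05, 0, 0, 0], [0, -0.09, 0.004, 0.08, 0, 0, 0], [0, -0.1, 0.004, 0.12, 0, 0, 0], [0, -0.1, 0.004, 0.12, 0, 0, 0]]}}

```text
time: 10.55
position: [0.4597, -0.0275, 0.1257]
tool_rot: [2.264, 2.174, 0.009]
ft_force: [1.3, 0.8, -0.3]
grip_width: 0.005
grip_force: 0.0
```

Request:
{"method": "jog_arm", "body": {"commands": [[0, 0, 0, 0, 0, 0, 0.2], [0, 0, 0, 0, 0, 0, 0.4], [0, 0, 0, 0, 0, 0, 0.6], [0, 0, 0, 0, 0, 0, 0.8], [0, 0, 0, 0, 0, 0, 1]]}}

```text
time: 10.97
position: [0.4585, -0.0277, 0.122]
tool_rot: [1.618, 2.692, 0.0]
ft_force: [-0.5, 0.0, 0.1]
grip_width: 0.008
grip_force: 0.0
```

Request:
{"method": "jog_arm", "body": {"commands": [[0, 0, 0, 0, 0, 0, 0.2], [0, 0, 0, 0, 0, 0, 0.4], [0, 0, 0, 0, 0, 0, 0.6], [0, 0, 0, 0, 0, 0, 0.8], [0, 0, 0, 0, 0, 0, 1]]}}

```text
time: 11.38
position: [0.4585, -0.0276, 0.1219]
tool_rot: [0.867, 3.02, 0.0]
ft_force: [0.5, -0.0, 0.4]
grip_width: 0.004
grip_force: 0.0
```

Request:
{"method": "jog_arm", "body": {"commands": [[0, 0, 0, 0, 0, 0, 0.2], [0, 0, 0, 0, 0, 0, 0.4], [0, 0, 0, 0, 0, 0, 0.6], [0, 0, 0, 0, 0, 0, 0.8], [0, 0, 0, 0, 0, 0, 1]]}}

```text
time: 11.8
position: [0.4586, -0.0276, 0.1219]
tool_rot: [0.055, 3.141, 0.0]
ft_force: [0.6, -0.5, -0.4]
grip_width: 0.005
grip_force: 0.0
```

Request:
{"method": "jog_arm", "body": {"commands": [[0, 0, 0, -0.02, 0, -0.06, 0], [0, 0, 0, -0.05, 0, -0.12, 0], [0, 0, 0, -0.08, 0, -0.17, 0], [0, 0, 0, -0.1, 0, -0.17, 0], [0, 0, 0, -0.11, 0, -0.17, 0]]}}

```text
time: 12.22
position: [0.4573, -0.0276, 0.0657]
tool_rot: [0.062, 3.054, 0.003]
ft_force: [0.2, 0.9, 0.1]
grip_width: 0.003
grip_force: 0.0
```

Request:
{"method": "jog_arm", "body": {"commands": [[0, 0.02, -0.001, 0, 0, 0, 0], [0, 0.05, -0.002, 0, 0, 0, 0], [0, 0.07, -0.003, 0, 0, 0, 0], [0, 0.09, -0.004, 0, 0, 0, 0], [0, 0.1, -0.004, 0, 0, 0, 0]]}}

```text
time: 12.63
position: [0.5107, -0.0298, 0.0677]
tool_rot: [0.061, 3.05, 0.002]
ft_force: [-0.2, -0.4, 0.1]
grip_width: 0.006
grip_force: 0.0
```

```bash
python3 - <<'E'
from h import *
s=grab("side");t=grab("top");st=ctrl.get_state();print(st["time"],st["position"],st["tool_rot"],st["ft_force"],R.from_rotvec(st["tool_rot"]).as_matrix())
b=cv2.resize(s["frame"][150:270,190:290],None,fx=5,fy=5,interpolation=cv2.INTER_CUBIC)
save("p4.png",b)
E
```

```text
12.7333 [ 0.50958672 -0.02976255  0.06727692] [6.17347020e-02 3.05157080e+00 1.88642837e-03] [-0.32493758 -0.46436973  0.20138312] [[-9.95190185e-01  4.03084348e-02  8.92845192e-02]
 [ 4.04187923e-02  9.99182663e-01 -5.72371072e-04]
 [-8.92346150e-02  3.03915436e-03 -9.96005997e-01]]
```

View pics/p4.png

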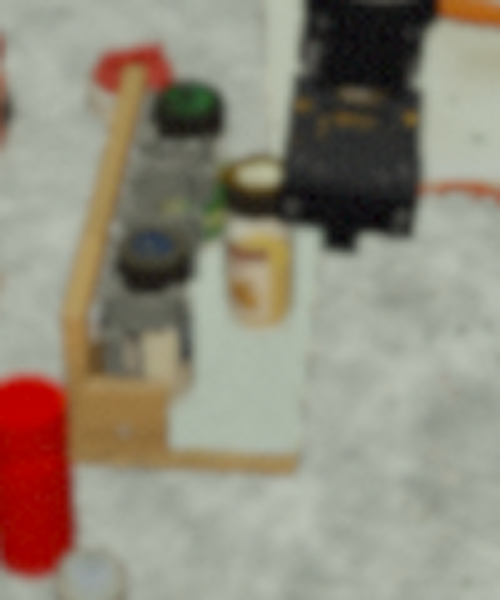

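Finger sides are flat, tips leading, and the jar is still upright at crop (258,250). Now push slowly along the rack's x.

Request:
{"method": "jog_arm", "body": {"commands": [[0, 0.006, 0, 0, 0, 0, 0], [0, 0.012, 0, 0, 0, 0, 0], [0, 0.018, -0.001, 0, 0, 0, 0], [0, 0.024, -0.001, 0, 0, 0, 0], [0, 0.03, -0.001, 0, 0, 0, 0]]}}

```text
time: 13.15
position: [0.5236, -0.0301, 0.0672]
tool_rot: [0.062, 3.052, 0.003]
ft_force: [-0.1, -0.2, -0.2]
grip_width: 0.004
grip_force: 0.0
```

Request:
{"method": "jog_arm", "body": {"commands": [[0, 0.005, 0, 0, 0, 0, 0], [0, 0.01, 0, 0, 0, 0, 0], [0, 0.015, -0.001, 0, 0, 0, 0], [0, 0.02, -0.001, 0, 0, 0, 0], [0, 0.024, -0.001, 0, 0, 0, 0]]}}

```text
time: 13.57
position: [0.5356, -0.0306, 0.0671]
tool_rot: [0.062, 3.052, 0.003]
ft_force: [-0.3, -0.4, 0.9]
grip_width: 0.006
grip_force: 0.2
```

Request:
{"method": "jog_arm", "body": {"commands": [[0, 0.005, 0, 0, 0, 0, 0], [0, 0.01, 0, 0, 0, 0, 0], [0, 0.015, -0.001, 0, 0, 0, 0], [0, 0.02, -0.001, 0, 0, 0, 0], [0, 0.024, -0.001, 0, 0, 0, 0]]}}

```text
time: 13.98
position: [0.5477, -0.0312, 0.0671]
tool_rot: [0.062, 3.052, 0.003]
ft_force: [-0.5, -0.4, 0.6]
grip_width: 0.005
grip_force: 0.3
```

```bash
python3 - <<'E'
from h import *
s=grab("side");st=ctrl.get_state();print(st["time"],st["position"],st["ft_force"])
b=cv2.resize(s["frame"][150:270,190:290],None,fx=5,fy=5,interpolation=cv2.INTER_CUBIC)
save("p5.png",b)
E
```

```text
14.0333 [ 0.54790035 -0.03105426  0.0670777 ] [0.34467144 0.715215   0.11149356]
```

View pics/p5.png

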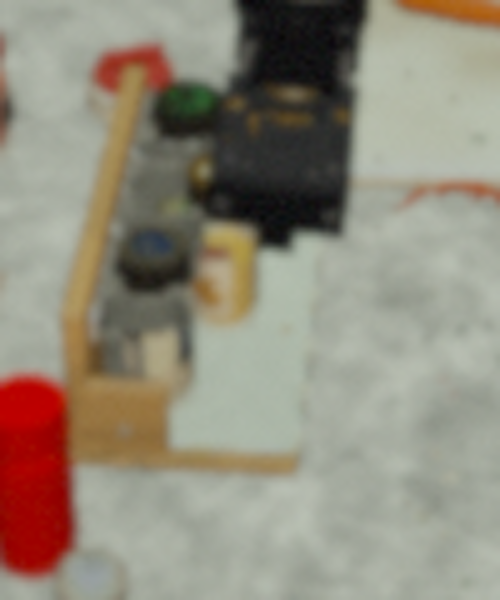

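The jar slid upright (base at crop (225,315)) and is about to meet the jaws. Push on.

Request:
{"method": "jog_arm", "body": {"commands": [[0, 0.004, 0, 0, 0, 0, 0], [0, 0.008, 0, 0, 0, 0, 0], [0, 0.012, 0, 0, 0, 0, 0], [0, 0.016, -0.001, 0, 0, 0, 0], [0, 0.02, -0.001, 0, 0, 0, 0]]}}

```text
time: 14.45
position: [0.5519, -0.0313, 0.0659]
tool_rot: [0.062, 3.064, 0.005]
ft_force: [-15.9, 0.5, 11.8]
grip_width: 0.006
grip_force: 8.0
```

Request:
{"method": "jog_arm", "body": {"commands": [[0, 0.003, 0, 0, 0, 0, 0], [0, 0.006, 0, 0, 0, 0, 0], [0, 0.009, 0, 0, 0, 0, 0], [0, 0.012, 0, 0, 0, 0, 0], [0, 0.014, -0.001, 0, 0, 0, 0]]}}

```text
time: 14.87
position: [0.5611, -0.0318, 0.066]
tool_rot: [0.062, 3.059, 0.004]
ft_force: [-6.4, 0.5, 3.3]
grip_width: 0.002
grip_force: 3.9
```

Request:
{"method": "jog_arm", "body": {"commands": [[0, 0.003, 0, 0, 0, 0, 0], [0, 0.006, 0, 0, 0, 0, 0], [0, 0.009, 0, 0, 0, 0, 0], [0, 0.012, 0, 0, 0, 0, 0], [0, 0.014, -0.001, 0, 0, 0, 0]]}}

```text
time: 15.28
position: [0.5726, -0.0325, 0.0675]
tool_rot: [0.061, 3.05, 0.003]
ft_force: [1.0, 0.2, -0.6]
grip_width: 0.006
grip_force: 0.0
```

The force peaked and then dropped, so the jar has snapped in. Press it gently against the ribs.

Request:
{"method": "jog_arm", "body": {"commands": [[0, 0.002, 0, 0, 0, 0, 0], [0, 0.004, 0, 0, 0, 0, 0], [0, 0.006, 0, 0, 0, 0, 0], [0, 0.008, 0, 0, 0, 0, 0], [0, 0.009, 0, 0, 0, 0, 0]]}}

```text
time: 15.7
position: [0.5762, -0.0326, 0.0672]
tool_rot: [0.062, 3.052, 0.003]
ft_force: [0.0, 0.3, 0.6]
grip_width: 0.006
grip_force: 0.0
```

Request:
{"method": "jog_arm", "body": {"commands": [[0, 0.001, 0, 0, 0, 0, 0], [0, 0.002, 0, 0, 0, 0, 0], [0, 0.003, 0, 0, 0, 0, 0], [0, 0.004, 0, 0, 0, 0, 0], [0, 0.004, 0, 0, 0, 0, 0]]}}

```text
time: 16.12
position: [0.5773, -0.0326, 0.0669]
tool_rot: [0.062, 3.053, 0.003]
ft_force: [-1.7, -1.1, 1.3]
grip_width: 0.008
grip_force: 1.0
```

Contact came just where a seated jar should be (TCP x 0.577). Back off and check numerically.

Request:
{"method": "jog_arm", "body": {"commands": [[0, -0.02, 0.001, 0, 0, 0, 0], [0, -0.05, 0.002, 0, 0, 0, 0], [0, -0.1, 0.004, 0, 0, 0, 0], [0, -0.15, 0.006, 0, 0, 0, 0], [0, -0.2, 0.008, 0.02, 0, 0, 0]]}}

```text
time: 16.53
position: [0.4749, -0.0286, 0.0753]
tool_rot: [0.062, 3.055, 0.002]
ft_force: [-1.6, -0.1, 0.5]
grip_width: 0.005
grip_force: 0.0
```

Request:
{"method": "jog_arm", "body": {"commands": [[0, 0, 0.05, 0.05, 0, 0, 0], [0, 0, 0.12, 0.1, 0, 0, 0], [0, 0, 0.2, 0.15, 0, 0, 0], [0, 0, 0.27, 0.2, 0, 0, 0], [0, 0, 0.35, 0.25, 0, 0, 0]]}}

```text
time: 16.95
position: [0.4773, 0.1361, 0.1965]
tool_rot: [0.063, 3.05, 0.004]
ft_force: [-0.1, 1.2, 0.1]
grip_width: 0.006
grip_force: 0.0
```

Request:
{"method": "jog_arm", "body": {"commands": [[0, 0, 0.06, 0.05, 0, 0, 0], [0, 0, 0.12, 0.05, 0, 0, 0], [0, 0, 0.2, 0.05, 0, 0, 0], [0, 0, 0.25, 0.05, 0, 0, 0], [0, 0, 0.25, 0.05, 0, 0, 0]]}}

```text
time: 17.37
position: [0.4757, 0.2667, 0.2196]
tool_rot: [0.048, 3.052, 0.008]
ft_force: [0.4, -0.1, 0.2]
grip_width: 0.003
grip_force: 0.0
```

```bash
python3 - <<'E'
from h import *
t=grab("top");s=grab("side");pickle.dump((t,s),open("i3.pkl","wb"))
st=ctrl.get_state();print(st["time"],st["position"],st["ft_force"])
im=t["frame"][150:215,200:320]
def dark(f,box):
    x0,y0,x1,y1=box;c=f[y0:y1,x0:x1].astype(int)
    # white sticker on the cap: brightest; cap: dark brown (r>b)
    m=((c.max(2)<130)&(c[...,0]-c[...,2]>18)).astype(np.uint8)
    n,l,stt,ce=cv2.connectedComponentsWithStats(m)
    return [(stt[i].tolist(),(ce[i]+[x0,y0]).round(1).tolist()) for i in range(1,n) if stt[i,4]>12]
print("top",dark(t["frame"],(238,155,277,215)))
print("side",dark(s["frame"],(200,160,262,240)))
for n,i in(("top",t),("side",s)):
    for z in(.096,.117): print(n,z,proj(i,[.607,-.0333,z]).round(1))
# sticker
c=t["frame"][155:215,240:275].astype(int);m=(c.min(2)>150)&(c[...,0]>c[...,2]);ys,xs=np.nonzero(m);print(len(xs),np.median(xs)+240,np.median(ys)+155)
o=pickle.load(open("i2.pkl","rb"))[0]["frame"]
for nm,b in(("A",(212,155,240,190)),("B",(278,155,306,195)),("mill",(120,150,152,182)),("timer",(335,140,375,175))):
    print(nm,np.abs(t["frame"][b[1]:b[3],b[0]:b[2]].astype(int)-o[b[1]:b[3],b[0]:b[2]]).mean().round(2))
E
```

```text
17.4667 [0.47721697 0.26042177 0.21936268] [-0.1258103  -1.42799132 -0.05892331]
top [([0, 2, 16, 2, 22], [246.3, 157.3]), ([17, 3, 17, 2, 23], [264.2, 158.3]), ([0, 6, 7, 3, 18], [241.0, 162.2]), ([11, 6, 17, 22, 178], [257.0, 171.5]), ([32, 7, 7, 4, 17], [273.2, 163.4])]
side [([17, 6, 9, 13, 24], [220.3, 170.0]), ([14, 19, 21, 11, 96], [224.3, 183.8]), ([31, 30, 5, 7, 22], [232.7, 192.7]), ([26, 40, 5, 9, 19], [228.3, 203.9]), ([7, 55, 13, 11, 61], [212.1, 220.6])]
top 0.096 [257.2 170.8]
top 0.117 [257.4 169.2]
side 0.096 [224.3 189.9]
side 0.117 [224.1 183.8]
61 256.0 170.0
A 5.45
B 4.9
mill 7.67
timer 7.18
```

Both views put the brown cap within a pixel of where a seated jar's cap projects (top (257,170), side (224,184)). The neighbouring jars are unchanged and the arm is clear, so I'm handing in.

```bash
python3 -c "
from bench import ctrl
print(ctrl.close_job())"
```

```text
the job is handed in; nothing more can be done
None
```

I handed the job in at about 17.5 s: the brown-capped jar was stood on the tray, released and pushed into the empty middle clip, and both camera views put its cap within about a pixel (roughly 2 mm) of the seated position. The result was not reported back, and I could not read the jaw angles.

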